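Hang the lift-off door of the slide cabinet and close it

TASK

The door of the little microscope-slide cabinet is standing in the rack. Lift it out, hang it on the cabinet by lowering both of its hinge knuckles fully down onto the two upright hinge pins, knob side outwards, then swing it shut and let go. Set it down and close it gently, without banging it on the cabinet, and leave the dish, the jar and the box on the cabinet as they are.

Things in the scene. Friction and masses are not known exactly. Their poses are not given: they have to be found in the camera images.
- cabinet: White steel slide cabinet, fixed to the bench: 140 mm deep (x) x 160 wide (y) x 185 high; its open front faces its own -x, at x = -70 mm. Origin: centre of its underside, z up. A steel hinge bracket on its +y side carries two upright pintle pins on one vertical axis at x = -79 mm, just before and beside the front. The door, when shut, is stopped by the front's edges.
- bracket_mid (a point): Nominal middle of the hinge bracket's plate (50 x 8 mm, 125 high) on the cabinet; an arm 6 mm thick reaches from it to each pin. The bracket is adjustable: it is clamped firmly somewhere within 8 mm either side of its nominal place along the cabinet's y, new each time. It does not move. The poses given show only the nominal place: find the pins by touch or sight.
- pin_nominal (a point): Nominal foot of the lower pin: top of its round shoulder (18 mm diameter), 47 mm above the bench, at x = -79, y = +102 mm of the cabinet, same axes. The true pins stand up to 8 mm from nominal along the cabinet's y, either way. Each pin: 10 mm diameter, 22 mm high above its shoulder, the top 3 mm tapering to 7 mm.
- upper_nominal (a point): Nominal foot of the upper pin, 90 mm above the lower one; shoulder and pin are alike, and shifted by the same amount. To come over the pins the door must be 23 to 55 mm higher than when hung; any higher and its lower knuckle meets the upper pin's arm, so bring it in from the side at that height.
- door: Flat white steel door, 0.28 to 0.56 kg: panel 12 mm thick (x), 170 wide (y), 155 high. Origin: centre of its underside, z up. Knuckles at its +y edge, outer face -x. It starts upright in the rack. Hung, its underside is 22 mm above the bench; it turns freely, with about 1 mm rattle and 2 degrees sag. Shut, its axes are parallel to the cabinet's; 90 degrees open, its yaw is the cabinet's minus 90.
- knuckle_foot (a point): On the door: lower end of the lower knuckle, on the knuckles' axis (95 mm along door +y from its middle plane, 25 mm above its underside; same axes). Knuckles are steel tubes of 20 mm outside, 12.5 mm bore right through, 24 mm long, in the panel's mid-plane. When hung it lies at the top of the lower shoulder.
- knuckle_upper (a point): On the door: lower end of the upper knuckle, 90 mm straight above the other and like it. When hung it lies at the top of the upper shoulder.
- knob (a point): Tip of the door's black knob (20 mm diameter, 20 mm proud of the outer face, -x), 62 mm from the middle towards -y, 75 mm above the underside.
- free_edge (a point): On the door: middle of its free (knob side) edge, 85 mm along door -y, 78 mm above the underside. When shut its x in the cabinet's frame is about -79 mm.
- rack: Dark steel rack, fixed: base 120 x 150 x 10 mm, with two rails 8 mm thick, up to 34 mm above the bench, that form a slot 17 mm wide along its y. Origin: centre of its underside, z up. The door stands in the slot on the base (underside 10 mm above the bench), turned half round to the rack (door +y along rack -y) within 3 degrees, leaning by up to 4.
- dish: Bystander: shallow glass dish, 90 mm across, 18 mm high; origin at the centre of its underside.
- jar: Bystander: amber glass jar, 56 mm diameter, 75 mm high; origin at the centre of its underside.
- slide_box: Bystander: blue plastic box 55 x 100 x 32 mm lying on top of the cabinet (185 mm above the bench); origin at the centre of its underside.

How it is judged:
By the outcome, as a careful person would: the job done as asked, in the order asked, and still so for the second after the job is handed in, with the robot touching nothing.
It also fails if it takes over 61 s, if anything falls off the work surface, if the arm or the gripper's body presses on something with over 40 N, if the wrist force passes 120 N, or if a joint passes its speed limit or range.

ROBOT

A 6-joint arm with a two-finger parallel gripper is mounted at the origin on the work surface. World frame = base frame: x ahead of the robot, y to its left, z up, the work surface at z = 0. Lengths are in m, angles in degrees, forces in N, time in s.
With the tool pointing down it reaches from about 0.275 to 0.825 m from the base axis. Payload 4.9 kg.
Tool frame: the origin (TCP) lies midway between the tips of the shut fingers; the grasp point (between the pads) lies 19 mm behind it (grasp_offset is the z of the grasp point in the tool frame, in m); z points along the fingers, y is the line along which they close (so a half turn about z gives the same grasp; the last joint's range is limited). The gripper opens to 85 mm and grips with 20 to 120 N. Pads are 22 mm wide; open, the fingers measure 114 mm over their backs; the gripper's body (76 mm by 85 mm) begins 54 mm behind the grasp point. The pads swing forward as they close: fully open they stand 13 mm farther back than shut.
Start: joints at [62.899, 18.69, -11.035, 60.275, 0, 82.311], TCP at [0.183, 0.519, 0.231] pointing down, gripper open.
Joint ranges: [-152.03, 152.03], [-55.5, 102.48], [-74.3, 77.21], [-110.64, 120.58], [-84.22, 78.4], [-180, 180]. Speed limits (degrees/s): [147.25, 147.25, 180, 180, 180, 180].

INTERFACE

Orientations are given as a 3x3 rotation matrix whose columns are the frame's x, y, z axes.
In Python, from plant import sense, snapshot, camera_model, sign_off, search_frame, landmark_of, grasp_offset gives the robot as it stands. The module is installed in compiled form; this text tells all that it offers.
- The arm moves only by the tool servo_tool, never from a script. Its argument "rows" is a list that holds one entry, the list of rows, each a list of 7 numbers: the turn, a rotation vector about the world's x, y, z each as a share of 8 degrees, from -1 to 1, then the shift along the world's x, y, z each as a share of 50 mm, from -1 to 1, then the closure, from -1 (fully open) to 1 (shut). A call has 1 to 20 rows; each row shifts and turns the commanded pose from where the row before left it; what a row does not reach is not made up. A row lasts 1/8 s, in which the tool goes at most 62.5 mm and 10.7 degrees, less where a joint would pass 70% of its speed; a pose out of reach is approached as far as the arm can. A call with a number of a shift or a turn outside -1 to 1 is refused whole. A call with a gripper value outside its range is refused whole. The fingers move at their own pace and stop on an object; "grip_force" is the grip in N (left out, the last holds). Time passes only in rows, so rows that do not move let the fingers close. It gives the time, the measured TCP pose, the force, the opening and the grip force at its end, in the units of the state.
- sense(): the state, without advancing time (a new reading comes with each control period).
- snapshot(name): name is "scene" or "top" or "wrist"; returns (picture, depth): 400x640x3 uint8, red, green, blue; 400x640 float32, m along the optical axis (not along the pixel's ray), 0 where there is no reading.
- camera_model(name): a dict with "K" (3x3 intrinsics, pixels), "R" (3x3) and "t" (3): a world point X has camera coordinates R X + t; the wrist camera has in their place "mount" (4x4, takes a point from camera to tool coordinates, whose origin is the TCP and whose axes are the flange's). Camera axes: x right, y down, z forward; pixel columns grow to the right and rows downward; lengths in m; the calibration is good to about 2 mm. A picture is of the moment at which its call begins: read the wrist's pose just before it. camera_model takes no time and is no camera call.
- sign_off(): hands the job in; it is judged then, once.
Trained networks look in the newest picture that a camera, given by its name, has taken for a name from the list of things; names that differ only in an ending like _2 or _b are one class to them, and where a whole thing is asked for, a point or a joint stands for the part that bears it (a point fixed in the world has none). Each returns a list of dicts, best first, with "conf" (0 to 1); they miss things now and then, are a little off and sometimes report something else, mostly with a low value. They report only what shows in the picture. A call takes as long as a camera call.
- search_frame(camera, thing): "xyz" ([x, y, z] in m, in the coordinates of the camera as it stood for that picture, good to about 4 mm: the middle of the surface that is visible of it).
- landmark_of(camera, thing): "xyz" ([x, y, z] in m, in the coordinates of the camera as it stood for that picture, good to about 4 mm: a listed point, or the origin of a listed thing).
The state is a dict: "t": time; "joint_pos": joint angles; "joint_velocities": joint speeds; "tau": joint torques, N m; "tcp_pos": TCP position; "orientation": TCP orientation; "contact_force": force on the tool from outside, world axes, zero at the start; "torque": the same for the moment, N m; "finger_gap": opening from 0.0 (shut) to 1.0 (fully open); "finger_force": force on a finger pad.
Only numpy, scipy, OpenCV 4.12 (cv2) and the standard library are available. Lean on these libraries where they do the work, as an engineer would, in place of code of your own. Each camera call takes 0.05 s, during which the arm holds its last target. There are 200 camera calls.

## Working session

There is one attempt and no reset: what is moved stays moved. The work goes in short steps, Python scripts to look and compute and a tool call to move; the robot and the scene stay as the last step left them, time stands still between calls to the robot, and variables do not carry over. Pictures are saved under pics/ and viewed, at most 10 in all, crops included, and the job is handed in when it is done.

Besides the shell and the picture viewer there is one more tool, called after "Call:" as name(argument=value, ...) on one line, values as JSON. servo_tool: Moves the arm, as the interface text tells. Its arguments: {"type":"object","properties":{"rows":{"type":"array","items":{"type":"array","items":{"type":"array","items":{"type":"number","minimum":-1,"maximum":1}}}},"grip_force":{"type":"number"}},"required":["rows"]}

```bash
mkdir -p pics; cat > h.py <<'E'
import numpy as np, cv2
from plant import *
def toworld(cam,p,st=None):
    m=camera_model(cam); p=np.asarray(p)
    if cam=="wrist":
        st=st or sense(); M=np.array(m["mount"]); q=M[:3,:3]@p+M[:3,3]
        return np.array(st["orientation"])@q+np.array(st["tcp_pos"])
    return np.array(m["R"]).T@(p-np.array(m["t"]))
def cloud(cam,depth,st=None):
    K=np.array(camera_model(cam)["K"]); v,u=np.mgrid[:400,:640]
    P=np.stack([(u-K[0,2])/K[0,0]*depth,(v-K[1,2])/K[1,1]*depth,depth],-1).reshape(-1,3)
    m=camera_model(cam)
    if cam=="wrist":
        st=st or sense(); M=np.array(m["mount"]); W=(P@M[:3,:3].T+M[:3,3])@np.array(st["orientation"]).T+np.array(st["tcp_pos"])
    else: W=(P-np.array(m["t"]))@np.array(m["R"])
    return W.reshape(400,640,3)
def save(n,im): cv2.imwrite("pics/"+n,im[:,:,::-1])
E
python3 - <<'E'
from h import *
np.set_printoptions(precision=4,suppress=True)
print(grasp_offset)
for c in ["scene","top"]:
    im,d=snapshot(c); save(c+"0.png",im); np.save(c+"0.npy",cloud(c,d))
    for n in ["cabinet","bracket_mid","pin_nominal","upper_nominal","door","knuckle_foot","knuckle_upper","knob","free_edge","rack","dish","jar","slide_box"]:
        r=landmark_of(c,n)
        print(c,n,[(round(x["conf"],2),toworld(c,x["xyz"])) for x in r[:2]])
print(sense()["t"],sense()["orientation"])
E
```

```text
-0.0187
scene cabinet [(0.79, array([ 0.5002, -0.2345,  0.0018])), (0.41, array([0.5844, 0.1226, 0.1216]))]
scene bracket_mid [(0.96, array([ 0.6041, -0.2051,  0.0981])), (0.34, array([0.5552, 0.2786, 0.0843]))]
scene pin_nominal [(0.86, array([ 0.6074, -0.1545,  0.0513]))]
scene upper_nominal [(0.79, array([ 0.603 , -0.1576,  0.1357])), (0.45, array([0.5515, 0.2145, 0.0099]))]
scene door [(0.86, array([0.5512, 0.2117, 0.0081])), (0.69, array([0.5855, 0.1205, 0.0358]))]
scene knuckle_foot [(0.56, array([0.5859, 0.1198, 0.0388]))]
scene knuckle_upper [(0.76, array([0.5893, 0.1213, 0.1207])), (0.42, array([ 0.4951, -0.2604,  0.1847]))]
scene knob [(0.59, array([0.5546, 0.2772, 0.0827]))]
scene free_edge [(0.89, array([0.5221, 0.2894, 0.0889]))]
scene rack [(0.77, array([0.5537, 0.2089, 0.0013])), (0.48, array([0.5878, 0.1219, 0.1211]))]
scene dish [(0.84, array([ 0.386 ,  0.0434, -0.0031]))]
scene jar [(0.89, array([ 0.7731,  0.1664, -0.0011]))]
scene slide_box [(0.83, array([ 0.4949, -0.2601,  0.1856]))]
top cabinet [(0.77, array([ 0.5028, -0.241 , -0.0024]))]
top bracket_mid [(0.73, 
[... 210 characters left out ...]
 [(0.8, array([0.5542, 0.2067, 0.0121])), (0.58, array([ 0.6026, -0.1602,  0.0454]))]
top knuckle_foot [(0.55, array([0.5926, 0.1161, 0.036 ]))]
top knuckle_upper []
top knob [(0.83, array([0.5533, 0.2765, 0.0824]))]
top free_edge [(0.6, array([0.5222, 0.2872, 0.0914])), (0.38, array([0.586 , 0.1141, 0.1247]))]
top rack [(0.81, array([0.5542, 0.2062, 0.0018]))]
top dish [(0.76, array([0.3894, 0.0376, 0.0001])), (0.24, array([ 0.7743,  0.1602, -0.0015]))]
top jar [(0.59, array([ 0.7765,  0.1622, -0.0024])), (0.17, array([ 0.3876,  0.0379, -0.0011]))]
top slide_box [(0.58, array([ 0.4874, -0.2595,  0.1847]))]
1.4 [[-0.9432  0.3323  0.    ]
 [ 0.3323  0.9432  0.    ]
 [-0.      0.     -1.    ]]
```

```bash
python3 - <<'E'
import cv2,numpy as np
a=cv2.imread("pics/scene0.png");b=cv2.imread("pics/top0.png")
cv2.imwrite("pics/both.png",cv2.resize(np.vstack([a,b]),(480,600)))
E
```

```text
(no output)
```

View pics/scene0.png

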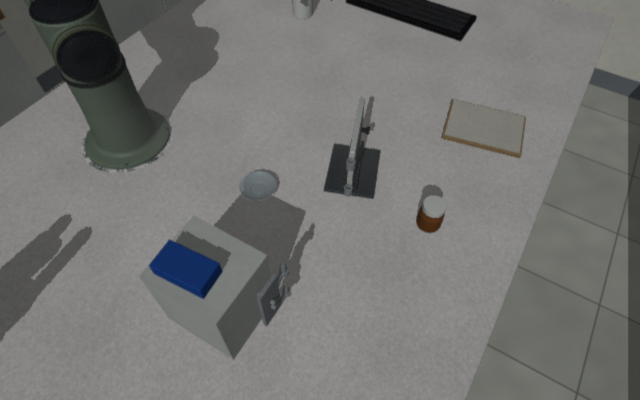

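View pics/top0.png

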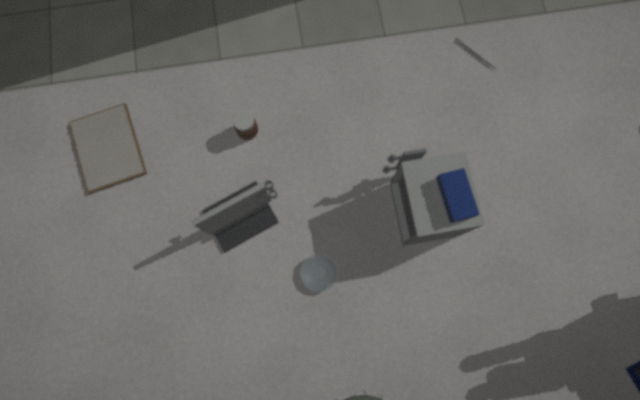

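The scene view shows the door in the rack around (355,150), the cabinet around (220,290) and the pins near (285,275). In the top view the knuckles are at (270,188) and the pins at (391,160), with dish, jar and box clear of the route. Next I'll refine these from depth.

```bash
python3 - <<'E'
from h import *
np.set_printoptions(precision=4,suppress=True)
print(camera_model("wrist")); 
for c in ["top","scene"]:
    W=np.load(c+"0.npy").reshape(-1,3)
    # door top rim
    dd=np.hypot(W[:,0]-.554,W[:,1]-.207)
    for lo,hi in [(.155,.175),(.10,.14),(.05,.09)]:
        s=W[(dd<.11)&(W[:,2]>lo)&(W[:,2]<hi)]
        if len(s)>10:
            l=cv2.fitLine(s[:,:2].astype(np.float32),cv2.DIST_HUBER,0,.01,.01).ravel()
            n=np.array([-l[1],l[0]]); n*=np.sign(n[0]); e=(s[:,:2]-l[2:])@n; t=(s[:,:2]-l[2:])@l[:2]
            print(c,"door",lo,len(s),l,np.degrees(np.arctan2(l[1],l[0])),"n spread",np.percentile(e,[5,50,95]),"t",t.min(),t.max(),"z",np.percentile(s[:,2],95))
    s=W[(abs(W[:,2]-.185)<.004)&(np.hypot(W[:,0]-.5,W[:,1]+.238)<.13)]
    print(c,"cab top",len(s),cv2.minAreaRect(s[:,:2].astype(np.float32)*1000))
    s=W[(W[:,2]>.138)&(W[:,2]<.165)&(np.hypot(W[:,0]-.604,W[:,1]+.157)<.02)]
    print(c,"upper pin",len(s),s.mean(0) if len(s) else 0, s[s[:,2]>.15].mean(0))
    s=W[(W[:,2]>.048)&(W[:,2]<.075)&(np.hypot(W[:,0]-.604,W[:,1]+.157)<.02)]
    print(c,"lower pin",len(s),s.mean(0) if len(s) else 0)
E
```

```text
{'K': array([[341.1954,   0.    , 316.2781],
       [  0.    , 341.1954, 202.1146],
       [  0.    ,   0.    ,   1.    ]]), 'mount': array([[ 0.0002, -0.9644, -0.2645,  0.0652],
       [ 1.    , -0.0002,  0.0014,  0.001 ],
       [-0.0014, -0.2645,  0.9644, -0.1438],
       [ 0.    ,  0.    ,  0.    ,  1.    ]])}
top door 0.155 519 [ 0.3532 -0.9355  0.5526  0.2089] -69.317024 n spread [-0.0051 -0.0002  0.0061] t -0.08438534139651159 0.08474986981743714 z 0.16749724351414166
top door 0.1 361 [ 0.3525 -0.9358  0.5539  0.1913] -69.36173 n spread [-0.0009 -0.      0.0008] t -0.10059398908210858 0.08716906835368791 z 0.1380976284981665
top door 0.05 346 [ 0.3569 -0.9341  0.5421  0.223 ] -69.08765 n spread [-0.001   0.      0.0066] t -0.06771296210274946 0.12121666209754978 z 0.0879727047853775
top cab top 3471 ((502.42840576171875, -238.10000610351562), (160.76007080078125, 141.34814453125), 0.9998356699943542)
top upper pin 43 [ 0.6033 -0.1583  0.1475] [ 0.6037 -0.1568  0.1573]
top lower pin 31 [ 0.6038 -0.1587  0.0595]
scene door 0.155 331 [ 0.3515 -0.9362  0.5583  0.2006] -69.42122 n spread [-0.0055  0.      0.0054] t -0.09368084274363295 0.07781782595799885 z 0.1658874934984909
scene door 0.1 108 [ 0.3218 -0.9468  0.5714  0.1789] -71.23081 n spread [-0.0082 -0.0001  0.0046] t -0.11349885943364861 0.0726835489628493 z 0.13901083848553233
scene door 0.05 181 [ 0.2835 -0.959   0.5764  0.1625] -73.53157 n spread [-0.007   0.0005  0.0089] t -0.1148290292099063 0.05490313716523521 z 0.08914856167020498
scene cab top 4950 ((503.18011474609375, -237.96664428710938), (161.77989196777344, 141.1602783203125), 0.7374734282493591)
scene upper pin 46 [ 0.6074 -0.1601  0.1514] [ 0.6069 -0.1592  0.156 ]
scene lower pin 44 [ 0.6075 -0.1609  0.0595]
```

Call:
servo_tool(rows=[[[0, 0, 0.957, 0.44, -0.374, 0, -1], [0, 0, 0.957, 0.44, -0.374, 0, -1], [0, 0, 0.957, 0.44, -0.374, 0, -1], [0, 0, 0.957, 0.44, -0.374, 0, -1], [0, 0, 0.957, 0.44, -0.374, 0, -1], [0, 0, 0.957, 0.44, -0.374, 0, -1], [0, 0, 0.957, 0.44, -0.374, 0, -1], [0, 0, 0.957, 0.44, -0.374, 0, -1], [0, 0, 0.957, 0.44, -0.374, 0, -1], [0, 0, 0.957, 0.44, -0.374, 0, -1], [0, 0, 0.957, 0.44, -0.374, 0, -1], [0, 0, 0.957, 0.44, -0.374, 0, -1], [0, 0, 0.957, 0.44, -0.374, 0, -1], [0, 0, 0.957, 0.44, -0.374, 0, -1], [0, 0, 0.957, 0.44, -0.374, 0, -1], [0, 0, 0.957, 0.44, -0.374, 0, -1], [0, 0, 0.957, 0.44, -0.374, 0, -1], [0, 0, 0, 0, 0, 0, -1], [0, 0, 0, 0, 0, 0, -1]]])

```text
t: 3.78
tcp_pos: [0.5563, 0.2011, 0.2311]
orientation: [[0.353, -0.936, -0.001], [-0.936, -0.353, 0.0], [-0.0, 0.001, -1.0]]
contact_force: [0.2, 0.8, -0.2]
finger_gap: 0.997
finger_force: 0.0
```

```bash
cat > door.py <<'E'
from h import *
np.set_printoptions(precision=4,suppress=True)
import sys
st=sense(); R=np.array(st["orientation"]); p=np.array(st["tcp_pos"])
im,d=snapshot("wrist"); save(sys.argv[1],im)
W=cloud("wrist",d,st); T=(W.reshape(-1,3)-p)@R   # tool coords
np.save("w.npy",W); print(st["t"],p,R[:,0],R[:,2],st["joint_pos"])
dd=np.abs(T[:,1])<.02
zt=float(sys.argv[2]) # door top z world
Wf=W.reshape(-1,3)
s=T[dd&(abs(Wf[:,2]-zt)<.006)]
if len(s)>20:
    l=cv2.fitLine(s[:,:2].astype(np.float32),cv2.DIST_HUBER,0,.01,.01).ravel(); l[:2]*=np.sign(l[0])
    print("top rim",len(s),"yaw err(tool)",np.degrees(np.arctan2(l[1],l[0])),"y at x=0",l[3]-l[2]*l[1]/l[0],"yspread",np.percentile(s[:,1],[2,98]),"x",s[:,0].min(),s[:,0].max(),"z",np.median(Wf[dd&(abs(Wf[:,2]-zt)<.006),2]))
for n in ["knuckle_upper","upper_nominal","free_edge","pin_nominal","knuckle_foot"]:
    print(n,[(round(x["conf"],2),toworld("wrist",x["xyz"],st)) for x in landmark_of("wrist",n)[:2]])
E
python3 door.py w1.png .165
```

```text
3.775 [0.5563 0.2011 0.2311] [ 0.3532 -0.9356 -0.0005] [-0.0009  0.0002 -1.    ] [ 12.7126  23.1488  -4.4691  62.4277   0.0212 -97.9702]
top rim 4632 yaw err(tool) -0.124877945 y at x=0 -0.0020502612 yspread [-0.0078  0.0037] x -0.09295762433318168 0.07694654599155454 z 0.166233902215201
knuckle_upper [(0.75, array([0.5871, 0.1205, 0.1261]))]
upper_nominal [(0.57, array([0.7712, 0.1669, 0.0031]))]
free_edge []
pin_nominal []
knuckle_foot [(0.53, array([0.5877, 0.1205, 0.1242]))]
```

View pics/w1.png

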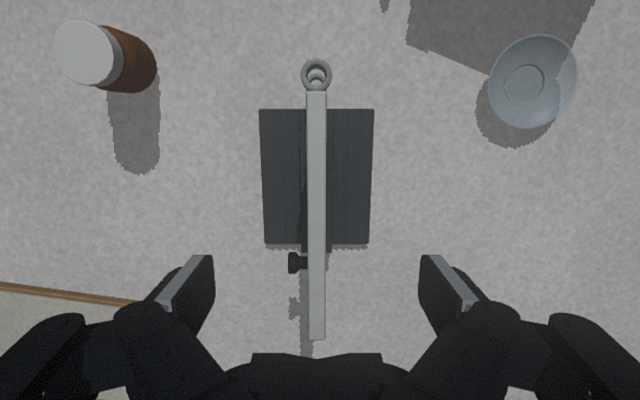

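The wrist view shows the door rim vertical at u≈317 between open fingers, the upper knuckle at (316,73) and the knob at (297,262). Descend and grip.

Call:
servo_tool(rows=[[[0, 0, -0.015, 0.01, 0.004, -0.4, -1], [0, 0, 0, 0.01, 0.004, -0.4, -1], [0, 0, 0, 0.01, 0.004, -0.4, -1], [0, 0, 0, 0, 0, -0.4, -1], [0, 0, 0, 0, 0, -0.3, -1], [0, 0, 0, 0, 0, -0.1, -1], [0, 0, 0, 0, 0, 0, 1], [0, 0, 0, 0, 0, 0, 1], [0, 0, 0, 0, 0, 0, 1], [0, 0, 0, 0, 0, 0, 1], [0, 0, 0, 0, 0, 0, 1], [0, 0, 0, 0, 0, 0, 1]]], grip_force=90)

```text
t: 5.58
tcp_pos: [0.5585, 0.2014, 0.1318]
orientation: [[0.352, -0.936, 0.001], [-0.936, -0.352, -0.0], [0.0, -0.001, -1.0]]
contact_force: [-1.4, -0.8, 4.4]
finger_gap: 0.125
finger_force: 89.0
```

Call:
servo_tool(rows=[[[0, 0, 0, 0, 0, 0.1, 1], [0, 0, 0, 0, 0, 0.2, 1], [0, 0, 0, 0, 0, 0.25, 1], [0, 0, 0, 0, 0, 0.25, 1], [0, 0, 0, 0, 0, 0.24, 1], [0, 0, 0, 0.032, -0.2, 0, 1], [0, 0, 0, 0.032, -0.4, 0, 1], [0, 0, 0, 0.032, -0.6, 0, 1], [0, 0, 0, 0.032, -0.6, 0, 1], [0, 0, 0, 0.032, -0.6, 0, 1], [0, 0, 0, 0.032, -0.6, 0, 1], [0, 0, 0, 0.032, -0.6, 0, 1], [0, 0, 0, 0.032, -0.6, 0, 1], [0, 0, 0, 0.032, -0.4, 0, 1], [0, 0, 0, 0.032, -0.2, 0, 1], [0, 0, 0, 0, 0, 0, 1], [0, 0, 0, 0, 0, 0, 1]]])

```text
t: 7.7
tcp_pos: [0.5741, -0.0377, 0.1832]
orientation: [[0.353, -0.936, -0.0], [-0.936, -0.353, 0.001], [-0.001, 0.0, -1.0]]
contact_force: [1.0, 0.4, -3.7]
finger_gap: 0.129
finger_force: 87.7
```

```bash
python3 door.py w2.png .218; python3 - <<'E'
from h import *
im,d=snapshot("scene"); save("s2.png",im)
W=cloud("scene",d); np.save("s2.npy",W)
E
python3 -c "
import cv2,numpy as np
a=cv2.imread('pics/w2.png')[0:250,160:480]; b=cv2.imread('pics/s2.png')[150:350,200:360]
cv2.imwrite('pics/c2.png',np.hstack([cv2.resize(a,(480,375)),cv2.resize(b,(300,375))]))"
```

```text
7.7 [ 0.5741 -0.0377  0.1832] [ 0.353  -0.9356 -0.0007] [-0.0003  0.0006 -1.    ] [ -11.1254   23.3827  -11.3987   55.2422    0.0296 -121.7993]
top rim 10974 yaw err(tool) -0.061674085 y at x=0 -0.0019074052 yspread [-0.0098  0.006 ] x -0.025016364918101608 0.07680151846132668 z 0.2175587044031674
knuckle_upper [(0.87, array([ 0.604 , -0.1168,  0.1784]))]
upper_nominal []
free_edge []
pin_nominal [(0.71, array([ 0.6052, -0.1601,  0.0477]))]
knuckle_foot [(0.9, array([ 0.6034, -0.1146,  0.0876]))]
```

View pics/c2.png

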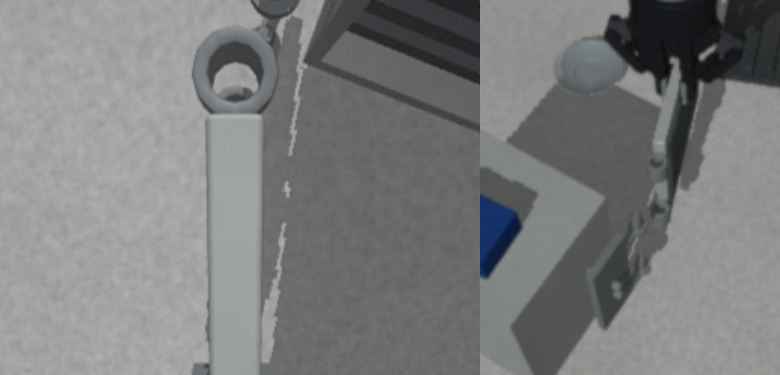

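The crop shows the upper knuckle ring at (235,70) and the upper pin head at the top edge at (270,5), slightly to its right. Now fit both from depth.

```bash
cat > ring.py <<'E'
from h import *
import sys
np.set_printoptions(precision=4,suppress=True)
from scipy.optimize import least_squares
def fit(s,r=None):
    f=lambda q: np.hypot(s[:,0]-q[0],s[:,1]-q[1])-(r or q[2])
    q=least_squares(f,[*s[:,:2].mean(0),.01][:2 if r else 3],loss="soft_l1",f_scale=.001).x; return q
def run(W,k,p,kz,pz):
    F=W.reshape(-1,3)
    s=F[(abs(F[:,2]-kz)<.003)&(np.hypot(F[:,0]-k[0],F[:,1]-k[1])<.0125)]
    # flat ring top: midpoint of extremes -> min enclosing circle
    print("knuckle ring",len(s),cv2.minEnclosingCircle((s[:,:2]*1000).astype(np.float32)),np.median(s[:,2]))
    for lo,hi in [(pz-.005,pz+.004),(pz-.016,pz-.005)]:
        s=F[(F[:,2]>lo)&(F[:,2]<hi)&(np.hypot(F[:,0]-p[0],F[:,1]-p[1])<.015)]
        if len(s)>5: print("pin",lo,len(s),cv2.minEnclosingCircle((s[:,:2]*1000).astype(np.float32)),s.mean(0))
E
python3 - <<'E'
from ring import *
for w in ["w.npy","s2.npy"]:
    print(w); run(np.load(w),(.604,-.117),(.605,-.158),.201,.159)
E
```

```text
w.npy
knuckle ring 1694 ((606.5552978515625, -118.28675842285156), 9.992378234863281) 0.2012997324398082
s2.npy
knuckle ring 62 ((605.3409423828125, -117.46630096435547), 11.00163745880127) 0.1999403820489934
pin 0.154 24 ((606.3450927734375, -158.61166381835938), 4.59137487411499) [ 0.6067 -0.1589  0.1575]
pin 0.14300000000000002 17 ((606.675537109375, -159.39892578125), 4.4509124755859375) [ 0.6083 -0.1606  0.1483]
```

Call:
servo_tool(rows=[[[0, 0, 0, 0.02, -0.2, 0, 1], [0, 0, 0, 0, -0.3, 0, 1], [0, 0, 0, 0, -0.2, -0.04, 1], [0, 0, 0, 0, -0.12, -0.1, 1], [0, 0, 0, 0, 0, -0.1, 1], [0, 0, 0, 0, 0, 0, 1]]])

```text
t: 8.8
tcp_pos: [0.5743, -0.0786, 0.1703]
orientation: [[0.352, -0.936, -0.002], [-0.936, -0.352, 0.003], [-0.003, 0.001, -1.0]]
contact_force: [-1.7, 4.3, -4.8]
finger_gap: 0.134
finger_force: 87.7
```

```bash
python3 - <<'E'
from ring import *
st=sense(); print(st["tcp_pos"],st["contact_force"])
im,d=snapshot("wrist"); save("w3.png",im); W=cloud("wrist",d,st); np.save("w3.npy",W)
run(W,(.607,-.159),(.607,-.159),.189,.159)
im2,d=snapshot("scene"); save("s3.png",im2); W=cloud("scene",d); np.save("s3.npy",W)
run(W,(.606,-.1585),(.607,-.159),.189,.159)
im3,d=snapshot("top"); save("t3.png",im3); W=cloud("top",d); 
run(W,(.604,-.1585),(.604,-.159),.189,.159)
cv2.imwrite("pics/c3.png",np.hstack([cv2.resize(im[0:120,220:420],(500,300)),cv2.resize(im2[210:330,225:345],(300,300))])[:,:,::-1])
E
```

```text
[ 0.5743 -0.0786  0.1703] [-1.742   4.2549 -4.8118]
knuckle ring 1632 ((606.7855224609375, -159.1424560546875), 9.954087257385254) 0.18776555434164333
pin 0.154 264 ((607.0376586914062, -158.13938903808594), 4.738386631011963) [ 0.6071 -0.1586  0.1596]
knuckle ring 31 ((605.2987670898438, -159.19320678710938), 11.29110050201416) 0.1872949408207342
pin 0.14300000000000002 9 ((603.7481689453125, -156.62843322753906), 7.7089738845825195) [ 0.607  -0.1582  0.1477]
knuckle ring 0 ((0.0, 0.0), 0.0) nan
  return _methods._mean(a, axis=axis, dtype=dtype,
  ret = ret.dtype.type(ret / rcount)
```

View pics/c3.png

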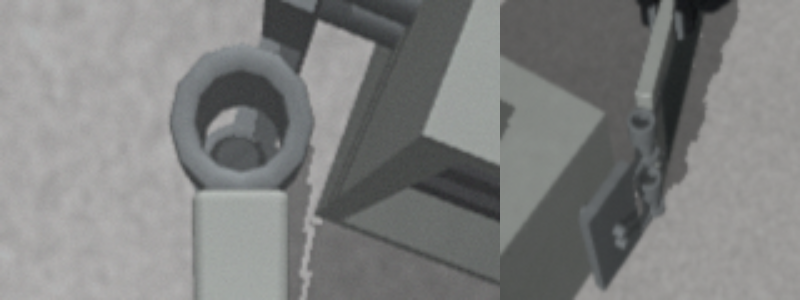

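The crop shows the pin top inside the bore at (237,153), while the ring centre is at (242,115). The ring's near rim cuts off part of the pin, so I'll fit its visible arc.

```bash
python3 - <<'E'
from ring import *
st=sense(); print(st["tcp_pos"],st["contact_force"],st["torque"])
R=np.array(st["orientation"])
ax=np.array([.353,-.936]); ay=np.array([-.936,-.353])
W=np.load("w3.npy").reshape(-1,3); o=np.array([.6068,-.1591])
q=(W[:,:2]-o); a=q@ax*1000; b=q@ay*1000
near=(np.hypot(a,b)<13)
print("hist z",np.histogram(W[near,2],bins=np.arange(.135,.2,.003)))
m=near&(W[:,2]>.1585)&(W[:,2]<.163)
print("flat top a,b ranges",np.percentile(a[m],[1,50,99]),np.percentile(b[m],[1,50,99]),m.sum())
m=near&(W[:,2]>.13)&(W[:,2]<.163)
H=np.full((26,26),0)
for i,j,z in zip(a[m],b[m],W[m,2]): H[int(i+13),int(j+13)]=max(H[int(i+13),int(j+13)],z*1000)
print(H[6:,4:22])
E
```

```text
[ 0.5743 -0.0787  0.1705] [-1.1765  3.8773 -6.6933] [1.3339 0.3444 0.0439]
hist z (array([  90,  169,    0,    0,    0,    0,    0,   70,  194,   13,   42,
         65,   64,   65,   81,   81,   89, 1567,   65,    0,    0]), array([0.135, 0.138, 0.141, 0.144, 0.147, 0.15 , 0.153, 0.156, 0.159,
       0.162, 0.165, 0.168, 0.171, 0.174, 0.177, 0.18 , 0.183, 0.186,
       0.189, 0.192, 0.195, 0.198]))
flat top a,b ranges [-3.3449 -0.6881  2.342 ] [-4.3575 -0.5526  3.1774] 217
[[  0   0   0   0   0   0   0   0   0   0   0   0   0   0   0   0   0   0]
 [  0   0   0   0   0   0   0   0   0   0   0   0   0   0   0   0   0   0]
 [139   0   0   0   0   0   0   0   0   0   0   0   0   0   0   0   0   0]
 [  0   0   0   0   0   0   0   0 161 160   0   0   0   0   0   0   0   0]
 [  0   0   0   0   0 161 160 161 160 161 160 160 158   0   0   0   0   0]
 [  0   0   0   0 160 161 160 160 160 161 161 160 159 157   0   0   0   0]
 [  0   0   0 158 159 161 160 160 161 160 161 161 158   0   0   0   0   0]
 [  0   0   0   0 158 160 160 160 160 161 161 160 158 138 138   0   0   0]
 [  0   0   0   0   0 
[... 178 characters left out ...]
139 138 139 139   0   0]
 [  0   0 139 139 138   0   0   0   0   0   0 138 138 139 138   0   0   0]
 [  0   0 138 138 139 139 138   0 139 139 139 138 138 139 139 137   0   0]
 [  0   0   0   0 138 138 139 139 138 138 138 138 139 139 138 138   0   0]
 [  0   0   0   0   0   0   0 138 139 139 139 138 138 138 137 136   0   0]
 [  0   0   0   0   0   0   0 138 139 138 138 139 139 137   0   0   0   0]
 [  0   0   0   0   0   0   0   0 139 139 139 138 138   0   0   0   0   0]
 [  0   0   0   0   0   0   0   0 138   0   0   0   0   0   0   0   0   0]
 [  0   0   0   0   0   0   0   0   0   0   0   0   0   0   0   0   0   0]
 [  0   0   0   0   0   0   0   0   0   0   0   0   0   0   0   0   0   0]]
```

Call:
servo_tool(rows=[[[0, 0, 0, 0, 0.034, 0, 1], [0, 0, 0, 0, 0, 0, 1], [0, 0, 0, 0, 0, 0, 1]]])

```text
t: 9.32
tcp_pos: [0.5752, -0.078, 0.1713]
orientation: [[0.352, -0.936, -0.0], [-0.936, -0.352, -0.0], [0.0, 0.0, -1.0]]
contact_force: [-1.5, 1.1, -5.3]
finger_gap: 0.133
finger_force: 87.6
```

```bash
cat > pin.py <<'E'
from ring import *
import sys
st=sense(); print(st["t"],st["tcp_pos"],st["contact_force"],st["torque"])
im,d=snapshot("wrist"); save(sys.argv[1],im); W=cloud("wrist",d,st).reshape(-1,3)
kz=float(sys.argv[2]); ax=np.array([.353,-.936]); ay=np.array([-.936,-.353])
k=np.array(st["tcp_pos"])[:2]+.087*ax-.002*ay
s=W[(abs(W[:,2]-kz)<.003)&(np.hypot(*(W[:,:2]-k).T)<.0135)]
c,r=cv2.minEnclosingCircle((s[:,:2]*1000).astype(np.float32)); c=np.array(c)/1000
q=(W[:,:2]-c); a=q@ax*1000; b=q@ay*1000; near=np.hypot(a,b)<12
A=np.c_[s[:,:2]-c,np.ones(len(s))]; print("ring",c,r,"tilt",np.linalg.lstsq(A,s[:,2],rcond=None)[0])
m=near&(W[:,2]>.1585)&(W[:,2]<.163)
f=lambda x: np.maximum(np.hypot(a[m]-x[0],b[m]-x[1])-3.7,0)+.02*np.hypot(x[0],x[1])
print("flat",m.sum(),"a",np.percentile(a[m],[1,99]),"b",np.percentile(b[m],[1,99]), "centre", least_squares(f,[a[m].mean(),b[m].mean()]).x)
rim=W[(abs(W[:,2]-kz-.016)<.006)&(abs((W[:,:2]-k)@ay)<.004)]
t=(rim[:,:2]-k)@ax; print("rim slope deg",np.degrees(np.polyfit(t,rim[:,2],1)[0]))
E
python3 pin.py w4.png .188
```

```text
9.325 [ 0.5752 -0.078   0.1713] [-1.4506  1.1244 -5.3328] [ 0.6003  0.5204 -0.0785]
ring [ 0.6074 -0.1585] 9.985886573791504 tilt [-0.0096  0.0182  0.1891]
flat 219 a [-2.8569  2.7207] b [-3.7407  3.936 ] centre [-0.4265  0.056 ]
rim slope deg -0.24916959314372072
```

Call:
servo_tool(rows=[[[0, 0, 0, 0, 0.004, -0.04, 1], [0, 0, 0, 0, 0.004, -0.04, 1], [0, 0, 0, 0, 0, -0.04, 1], [0, 0, 0, 0, 0, -0.04, 1], [0, 0, 0, 0, 0, 0, 1]]])

```text
t: 10.0
tcp_pos: [0.5755, -0.0777, 0.163]
orientation: [[0.352, -0.936, 0.0], [-0.936, -0.352, -0.0], [0.0, 0.0, -1.0]]
contact_force: [-0.2, 2.5, -4.3]
finger_gap: 0.128
finger_force: 87.7
```

```bash
python3 pin.py w5.png .180
```

```text
10.0 [ 0.5755 -0.0777  0.163 ] [-0.1748  2.5307 -4.2734] [ 0.416  -0.0153  0.019 ]
ring [ 0.6079 -0.1583] 9.97963809967041 tilt [-0.0068  0.0094  0.181 ]
flat 384 a [-6.3847  5.9731] b [-6.6904  6.7341] centre [0.5895 0.2225]
rim slope deg -0.12466350316201592
```

Call:
servo_tool(rows=[[[0, 0, 0, 0, 0, -0.04, 1], [0, 0, 0, 0, 0, -0.04, 1], [0, 0, 0, 0, 0, -0.04, 1], [0, 0, 0, 0, 0, -0.04, 1], [0, 0, 0, 0, 0, 0, 1]]])

```text
t: 10.68
tcp_pos: [0.5752, -0.0777, 0.155]
orientation: [[0.352, -0.936, -0.0], [-0.936, -0.352, -0.0], [0.0, 0.0, -1.0]]
contact_force: [-0.8, 0.5, -4.4]
finger_gap: 0.128
finger_force: 87.8
```

Call:
servo_tool(rows=[[[0, 0, 0, 0, 0, -0.04, 1], [0, 0, 0, 0, 0, -0.04, 1], [0, 0, 0, 0, 0, -0.04, 1], [0, 0, 0, 0, 0, -0.04, 1], [0, 0, 0, 0, 0, -0.02, 1], [0, 0, 0, 0, 0, 0, 1]]])

```text
t: 11.42
tcp_pos: [0.5753, -0.0775, 0.1462]
orientation: [[0.352, -0.936, -0.0], [-0.936, -0.352, -0.0], [0.0, 0.0, -1.0]]
contact_force: [-0.3, 0.2, -4.1]
finger_gap: 0.128
finger_force: 87.8
```

Call:
servo_tool(rows=[[[0, 0, 0, 0, 0, -0.01, 1], [0, 0, 0, 0, 0, -0.01, 1], [0, 0, 0, 0, 0, 0, 1]]])

```text
t: 11.8
tcp_pos: [0.5753, -0.0774, 0.1453]
orientation: [[0.352, -0.936, -0.0], [-0.936, -0.352, 0.0], [-0.0, 0.0, -1.0]]
contact_force: [0.0, 0.3, -3.7]
finger_gap: 0.126
finger_force: 87.8
```

Call:
servo_tool(rows=[[[0, 0, 0, 0, 0, -0.01, 1], [0, 0, 0, 0, 0, -0.01, 1], [0, 0, 0, 0, 0, -0.01, 1], [0, 0, 0, 0, 0, 0, 1]]])

```text
t: 12.3
tcp_pos: [0.5753, -0.0775, 0.1438]
orientation: [[0.352, -0.936, 0.0], [-0.936, -0.352, -0.0], [0.0, 0.0, -1.0]]
contact_force: [-0.1, -1.1, -3.2]
finger_gap: 0.127
finger_force: 88.0
```

Call:
servo_tool(rows=[[[0, 0, 0, 0, 0, -0.01, 1], [0, 0, 0, 0, 0, -0.01, 1], [0, 0, 0, 0, 0, 0, 1]]])

```text
t: 12.68
tcp_pos: [0.5755, -0.0773, 0.1435]
orientation: [[0.352, -0.936, 0.001], [-0.936, -0.352, 0.0], [0.0, -0.001, -1.0]]
contact_force: [-1.8, 1.9, 5.3]
finger_gap: 0.131
finger_force: 89.1
```

Seated: the force has reversed to +5 N, at the expected height. Release gently and rise.

Call:
servo_tool(rows=[[[0, 0, 0, 0, 0, 0, 1], [0, 0, 0, 0, 0, 0, 1], [0, 0, 0, 0, 0, 0, 0.6], [0, 0, 0, 0, 0, 0, 0.4], [0, 0, 0, 0, 0, 0, 0], [0, 0, 0, 0, 0, 0, -0.4], [0, 0, 0, 0, 0, 0, -0.4], [0, 0, 0, 0, 0, 0.2, -0.4], [0, 0, 0, 0, 0, 0.4, -0.4], [0, 0, 0, 0, 0, 0.4, -0.4], [0, 0, 0, 0, 0, 0.3, -0.4], [0, 0, 0, 0, 0, 0, -0.4]]], grip_force=20)

```text
t: 14.18
tcp_pos: [0.5763, -0.0777, 0.2094]
orientation: [[0.352, -0.936, 0.003], [-0.936, -0.352, -0.001], [0.002, -0.002, -1.0]]
contact_force: [-0.1, 1.0, 0.2]
finger_gap: 0.702
finger_force: 0.0
```

```bash
python3 - <<'E'
from h import *
np.set_printoptions(precision=4,suppress=True)
st=sense(); R=np.array(st["orientation"]); p=np.array(st["tcp_pos"])
im,d=snapshot("wrist"); W=cloud("wrist",d,st).reshape(-1,3)
T=(W-p)@R
m=(abs(T[:,1])<.03)&(abs(W[:,2]-.178)<.008)&(T[:,0]>-.1)&(T[:,0]<.076)
s=W[m]; l=cv2.fitLine(s[:,:2].astype(np.float32),cv2.DIST_HUBER,0,.01,.01).ravel()
print(p,"rim dir",np.degrees(np.arctan2(l[1],l[0])),l[2:],"z",np.percentile(s[:,2],[5,50,95]),np.polyfit(T[m,0],s[:,2],1))
m=(abs(T[:,1])<.013)&(abs(W[:,2]-.161)<.004)&(abs(T[:,0]-.087)<.013)
print("ring z",np.median(W[m,2]),m.sum())
i2,_=snapshot("scene")
cv2.imwrite("pics/c6.png",np.hstack([im,cv2.resize(i2[150:350,180:380],(400,400))])[:,:,::-1][:, ::1].copy()[:,240:])
E
```

```text
[ 0.5763 -0.0777  0.2094] rim dir -69.78526 [ 0.5792 -0.0811] z [0.1743 0.1765 0.1783] [0.0237 0.1763]
ring z 0.16180887399894484 985
```

View pics/c6.png

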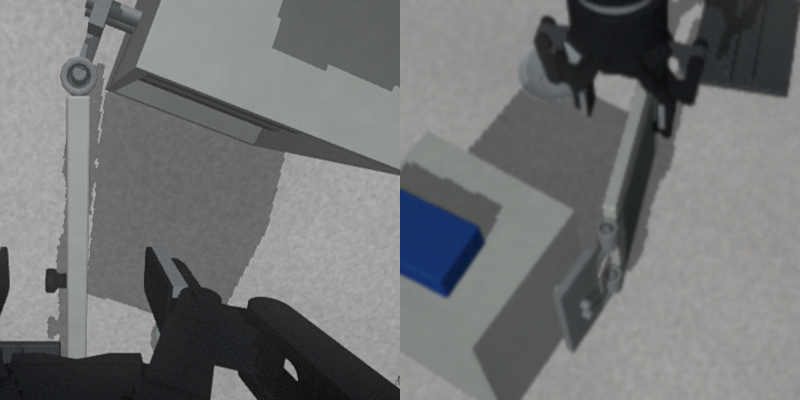

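The wrist crop shows the pin inside the knuckle ring at (78,75) and the knob facing outwards at (55,280). The scene crop shows the door hung at the bracket. Ring height and rim height agree with the door being fully down. Next: move outside the door and push it shut.

Call:
servo_tool(rows=[[[0, 0, -0.644, 0.132, 0.335, 0, 1], [0, 0, -0.644, 0.132, 0.335, 0, 1], [0, 0, -0.644, 0.132, 0.335, 0, 1], [0, 0, -0.644, 0.132, 0.335, 0, 1], [0, 0, 0, 0, 0, 0, 1], [0, 0, 0, 0, 0, 0, 1], [0, 0, 0, 0, 0, -0.3, 1], [0, 0, 0, 0, 0, -0.4, 1], [0, 0, 0, 0, 0, -0.4, 1], [0, 0, 0, 0, 0, -0.18, 1], [0, 0, 0, 0, 0, 0, 1]]])

```text
t: 15.65
tcp_pos: [0.6009, -0.0107, 0.1428]
orientation: [[-0.0, -1.0, -0.002], [-1.0, 0.0, 0.0], [-0.0, 0.002, -1.0]]
contact_force: [0.9, 0.2, -0.0]
finger_gap: -0.001
finger_force: 0.0
```

```bash
python3 - <<'E'
from h import *
P=np.array([.606,-.1587]); p=np.array(sense()["tcp_pos"])[:2]; print(sense()["tcp_pos"],sense()["t"])
def q(th):
    t=np.radians(th); u=np.array([-np.sin(t),np.cos(t)])
    return P+.14*np.array([np.cos(t),np.sin(t)])-u*(.006+.0145*abs(u[0])+.011*abs(u[1]))
for th in [110.2,120,130,140,150,160,170,175,180.9]:
    n=q(th); d=n-p; p=n; print(th,n.round(4),"mm",(d*1000).round(1),"len",round(np.hypot(*d)*1000,1),"shares",(d/.05).round(3))
E
```

```text
[ 0.6009168  -0.01067098  0.14281066] 15.65
110.2 [ 0.5796 -0.0192] mm [-21.3  -8.6] len 22.9 shares [-0.426 -0.171]
120 [ 0.5568 -0.0254] mm [-22.8  -6.2] len 23.6 shares [-0.456 -0.124]
130 [ 0.5345 -0.0359] mm [-22.3 -10.5] len 24.6 shares [-0.446 -0.21 ]
140 [ 0.514  -0.0505] mm [-20.5 -14.6] len 25.2 shares [-0.41  -0.292]
150 [ 0.4961 -0.069 ] mm [-17.9 -18.5] len 25.7 shares [-0.357 -0.369]
160 [ 0.4817 -0.0908] mm [-14.4 -21.8] len 26.2 shares [-0.288 -0.437]
170 [ 0.4715 -0.1153] mm [-10.2 -24.5] len 26.6 shares [-0.205 -0.491]
175 [ 0.4681 -0.1283] mm [ -3.4 -13. ] len 13.4 shares [-0.067 -0.26 ]
180.9 [ 0.4657 -0.1437] mm [ -2.4 -15.3] len 15.5 shares [-0.047 -0.307]
```

Call:
servo_tool(rows=[[[0, 0, 0, -0.061, -0.024, 0, 1], [0, 0, 0, -0.061, -0.024, 0, 1], [0, 0, 0, -0.061, -0.024, 0, 1], [0, 0, 0, -0.061, -0.024, 0, 1], [0, 0, 0, -0.061, -0.024, 0, 1], [0, 0, 0, -0.061, -0.024, 0, 1], [0, 0, 0, -0.061, -0.024, 0, 1], [0, 0, 0, -0.057, -0.016, 0, 1], [0, 0, 0, -0.057, -0.016, 0, 1], [0, 0, 0, -0.057, -0.016, 0, 1], [0, 0, 0, -0.057, -0.016, 0, 1], [0, 0, 0, -0.057, -0.016, 0, 1], [0, 0, 0, -0.057, -0.016, 0, 1], [0, 0, 0, -0.057, -0.016, 0, 1], [0, 0, 0, -0.057, -0.016, 0, 1]]])

```text
t: 17.52
tcp_pos: [0.5574, -0.0253, 0.1438]
orientation: [[0.0, -1.0, 0.0], [-1.0, -0.0, 0.0], [-0.0, -0.0, -1.0]]
contact_force: [-0.2, 0.1, 0.2]
finger_gap: 0.001
finger_force: 0.1
```

Call:
servo_tool(rows=[[[0, 0, 0, -0.056, -0.026, 0, 1], [0, 0, 0, -0.056, -0.026, 0, 1], [0, 0, 0, -0.056, -0.026, 0, 1], [0, 0, 0, -0.056, -0.026, 0, 1], [0, 0, 0, -0.056, -0.026, 0, 1], [0, 0, 0, -0.056, -0.026, 0, 1], [0, 0, 0, -0.056, -0.026, 0, 1], [0, 0, 0, -0.056, -0.026, 0, 1], [0, 0, 0, -0.051, -0.037, 0, 1], [0, 0, 0, -0.051, -0.037, 0, 1], [0, 0, 0, -0.051, -0.037, 0, 1], [0, 0, 0, -0.051, -0.037, 0, 1], [0, 0, 0, -0.051, -0.037, 0, 1], [0, 0, 0, -0.051, -0.037, 0, 1], [0, 0, 0, -0.051, -0.037, 0, 1], [0, 0, 0, -0.051, -0.037, 0, 1]]])

```text
t: 19.52
tcp_pos: [0.5146, -0.0506, 0.1438]
orientation: [[0.0, -1.0, 0.0], [-1.0, -0.0, 0.0], [-0.0, -0.0, -1.0]]
contact_force: [0.5, 0.9, 0.3]
finger_gap: 0.002
finger_force: 0.1
```

```bash
cat > ang.py <<'E'
from h import *
st=sense(); print(st["t"],st["tcp_pos"],st["contact_force"])
for c in ["scene","top"]:
    im,d=snapshot(c); W=cloud(c,d).reshape(-1,3)
    q=W[:,:2]-np.array([.606,-.1587]); r=np.hypot(*q.T); th=np.degrees(np.arctan2(q[:,1],q[:,0]))%360
    m=(abs(W[:,2]-.176)<.005)&(r<.185)&(r>.03)&(th>100)&(th<184)
    if m.sum()>15:
        for lo in (.03,.1,.15): k=m&(r>lo)&(r<lo+.05); print(c,lo,k.sum(),np.percentile(th[k],[5,50,95]).round(1) if k.any() else 0)
    save("l_%s.png"%c,im)
E
python3 ang.py
```

```text
19.525 [ 0.51457183 -0.05055799  0.14378722] [0.50363679 0.85954951 0.33797649]
scene 0.03 162 [132.  138.5 145.5]
scene 0.1 168 [130.3 137.5 140.6]
scene 0.15 23 [137.1 138.6 140.1]
```

Call:
servo_tool(rows=[[[0, 0, 0, -0.045, -0.046, 0, 1], [0, 0, 0, -0.045, -0.046, 0, 1], [0, 0, 0, -0.045, -0.046, 0, 1], [0, 0, 0, -0.045, -0.046, 0, 1], [0, 0, 0, -0.045, -0.046, 0, 1], [0, 0, 0, -0.045, -0.046, 0, 1], [0, 0, 0, -0.045, -0.046, 0, 1], [0, 0, 0, -0.045, -0.046, 0, 1], [0, 0, 0, -0.036, -0.055, 0, 1], [0, 0, 0, -0.036, -0.055, 0, 1], [0, 0, 0, -0.036, -0.055, 0, 1], [0, 0, 0, -0.036, -0.055, 0, 1], [0, 0, 0, -0.03, -0.046, 0, 1], [0, 0, 0, -0.03, -0.046, 0, 1], [0, 0, 0, -0.03, -0.046, 0, 1], [0, 0, 0, -0.03, -0.046, 0, 1], [0, 0, 0, -0.024, -0.034, 0, 1]]])

```text
t: 21.75
tcp_pos: [0.4822, -0.0909, 0.1438]
orientation: [[0.0, -1.0, -0.0], [-1.0, -0.0, 0.0], [-0.0, 0.0, -1.0]]
contact_force: [-0.1, 0.5, -0.2]
finger_gap: 0.001
finger_force: 0.1
```

```bash
python3 ang.py
```

```text
21.75 [ 0.48221786 -0.09088706  0.1437722 ] [-0.07291503  0.47945576 -0.158763  ]
scene 0.03 174 [152.9 159.3 166.8]
scene 0.1 174 [152.7 158.2 161.4]
scene 0.15 67 [157.  159.1 160.7]
```

Call:
servo_tool(rows=[[[0, 0, 0, -0.012, -0.029, 0, 1], [0, 0, 0, -0.012, -0.029, 0, 1], [0, 0, 0, -0.012, -0.029, 0, 1], [0, 0, 0, -0.012, -0.029, 0, 1], [0, 0, 0, -0.012, -0.029, 0, 1], [0, 0, 0, -0.012, -0.029, 0, 1], [0, 0, 0, -0.012, -0.029, 0, 1], [0, 0, 0, -0.012, -0.029, 0, 1], [0, 0, 0, -0.012, -0.029, 0, 1], [0, 0, 0, -0.012, -0.029, 0, 1], [0, 0, 0, -0.012, -0.029, 0, 1], [0, 0, 0, -0.012, -0.029, 0, 1], [0, 0, 0, -0.012, -0.029, 0, 1], [0, 0, 0, -0.012, -0.029, 0, 1], [0, 0, 0, -0.012, -0.029, 0, 1], [0, 0, 0, -0.012, -0.029, 0, 1], [0, 0, 0, -0.012, -0.029, 0, 1]]])

```text
t: 23.98
tcp_pos: [0.4721, -0.1155, 0.1438]
orientation: [[0.0, -1.0, -0.0], [-1.0, -0.0, 0.0], [-0.0, 0.0, -1.0]]
contact_force: [-0.2, -0.4, -0.1]
finger_gap: -0.003
finger_force: 0.1
```

Call:
servo_tool(rows=[[[0, 0, 0, -0.004, -0.02, 0, 1], [0, 0, 0, -0.004, -0.02, 0, 1], [0, 0, 0, -0.004, -0.02, 0, 1], [0, 0, 0, -0.004, -0.02, 0, 1], [0, 0, 0, -0.004, -0.02, 0, 1], [0, 0, 0, -0.004, -0.02, 0, 1], [0, 0, 0, -0.004, -0.02, 0, 1], [0, 0, 0, -0.004, -0.02, 0, 1], [0, 0, 0, -0.004, -0.02, 0, 1], [0, 0, 0, -0.004, -0.02, 0, 1], [0, 0, 0, -0.004, -0.02, 0, 1], [0, 0, 0, -0.004, -0.02, 0, 1], [0, 0, 0, -0.004, -0.02, 0, 1], [0, 0, 0, -0.004, -0.02, 0, 1], [0, 0, 0, -0.004, -0.02, 0, 1], [0, 0, 0, -0.004, -0.02, 0, 1]]])

```text
t: 25.98
tcp_pos: [0.4689, -0.1315, 0.1438]
orientation: [[0.0, -1.0, 0.0], [-1.0, -0.0, -0.0], [0.0, -0.0, -1.0]]
contact_force: [-1.1, 0.3, -0.1]
finger_gap: -0.001
finger_force: 0.1
```

```bash
python3 ang.py
```

```text
25.975 [ 0.46894016 -0.13147837  0.14378781] [-1.08434003  0.27509704 -0.11454209]
scene 0.03 175 [169.5 176.7 182.6]
scene 0.1 187 [172.3 175.9 178.7]
scene 0.15 89 [174.2 176.  177.8]
```

Call:
servo_tool(rows=[[[0, 0, 0, 0, -0.014, 0, 1], [0, 0, 0, 0, -0.014, 0, 1], [0, 0, 0, 0, -0.014, 0, 1], [0, 0, 0, 0, -0.014, 0, 1], [0, 0, 0, 0, -0.014, 0, 1], [0, 0, 0, 0, -0.014, 0, 1], [0, 0, 0, 0, -0.014, 0, 1], [0, 0, 0, 0, -0.014, 0, 1], [0, 0, 0, 0, -0.014, 0, 1], [0, 0, 0, 0, -0.014, 0, 1], [0, 0, 0, 0, -0.014, 0, 1], [0, 0, 0, 0, -0.014, 0, 1], [0, 0, 0, 0, -0.014, 0, 1], [0, 0, 0, 0, -0.014, 0, 1]]])

```text
t: 27.82
tcp_pos: [0.4689, -0.1412, 0.1438]
orientation: [[0.0, -1.0, 0.0], [-1.0, -0.0, 0.0], [-0.0, -0.0, -1.0]]
contact_force: [0.5, 0.1, 0.7]
finger_gap: -0.003
finger_force: 0.1
```

Call:
servo_tool(rows=[[[0, 0, 0, 0, -0.01, 0, 1], [0, 0, 0, 0, -0.01, 0, 1], [0, 0, 0, 0, -0.01, 0, 1]]])

```text
t: 28.2
tcp_pos: [0.4689, -0.1427, 0.1438]
orientation: [[0.0, -1.0, 0.0], [-1.0, -0.0, 0.0], [-0.0, -0.0, -1.0]]
contact_force: [-1.0, -0.2, -0.4]
finger_gap: -0.004
finger_force: 0.1
```

Call:
servo_tool(rows=[[[0, 0, 0, 0, -0.01, 0, 1], [0, 0, 0, 0, -0.01, 0, 1], [0, 0, 0, 0, -0.01, 0, 1]]])

```text
t: 28.58
tcp_pos: [0.4689, -0.1442, 0.1438]
orientation: [[0.0, -1.0, 0.0], [-1.0, -0.0, 0.0], [-0.0, -0.0, -1.0]]
contact_force: [-0.5, 0.4, -0.0]
finger_gap: -0.003
finger_force: 0.1
```

Call:
servo_tool(rows=[[[0, 0, 0, 0, -0.008, 0, 1], [0, 0, 0, 0, -0.008, 0, 1]]])

```text
t: 28.82
tcp_pos: [0.4689, -0.145, 0.1438]
orientation: [[0.0, -1.0, -0.0], [-1.0, -0.0, 0.0], [-0.0, 0.0, -1.0]]
contact_force: [0.4, 0.1, 0.3]
finger_gap: 0.002
finger_force: 0.1
```

Call:
servo_tool(rows=[[[0, 0, 0, 0, -0.01, 0, 1], [0, 0, 0, 0, -0.01, 0, 1]]])

```text
t: 29.08
tcp_pos: [0.4689, -0.1453, 0.1437]
orientation: [[0.001, -1.0, 0.0], [-1.0, -0.001, 0.002], [-0.002, -0.0, -1.0]]
contact_force: [0.1, 4.3, 1.2]
finger_gap: 0.005
finger_force: 2.0
```

Call:
servo_tool(rows=[[[0, 0, 0, 0, -0.01, 0, 1], [0, 0, 0, 0, 0, 0, 1]]])

```text
t: 29.32
tcp_pos: [0.4689, -0.1453, 0.1437]
orientation: [[0.001, -1.0, 0.0], [-1.0, -0.001, 0.003], [-0.003, -0.0, -1.0]]
contact_force: [0.2, 5.9, 2.0]
finger_gap: -0.0
finger_force: 2.8
```

```bash
python3 ang.py
```

```text
29.325 [ 0.46890767 -0.1453083   0.14368831] [0.17145918 5.85944922 1.96747188]
scene 0.03 112 [175.1 180.  183.5]
scene 0.1 117 [177.7 180.2 182.4]
scene 0.15 48 [179.6 180.9 182. ]
top 0.03 68 [172.8 178.3 183.3]
top 0.1 0 0
top 0.15 0 0
```

Shut: the force is building against a stop, at the expected place. Back off slowly, then clear.

Call:
servo_tool(rows=[[[0, 0, 0, 0, 0.01, 0, 1], [0, 0, 0, 0, 0.02, 0, 1], [0, 0, 0, 0, 0.05, 0, 1], [0, 0, 0, 0, 0.2, 0, 1], [0, 0, 0, 0, 0.5, 0, 1], [0, 0, 0, 0, 0.6, 0.3, 1], [0, 0, 0, 0, 0.6, 0.6, 1], [0, 0, 0, 0, 0.6, 0.6, 1], [0, 0, 0, 0, 0.6, 0.6, 1], [0, 0, 0, 0, 0.3, 0.3, 1], [0, 0, 0, 0, 0, 0, 1], [0, 0, 0, 0, 0, 0, 1]]])

```text
t: 30.92
tcp_pos: [0.4684, 0.0269, 0.2626]
orientation: [[-0.0, -1.0, -0.002], [-1.0, 0.0, -0.0], [0.0, 0.002, -1.0]]
contact_force: [-0.1, -0.0, 0.0]
finger_gap: -0.003
finger_force: 0.0
```

```bash
python3 ang.py; python3 - <<'E'
from h import *
i,_=snapshot("wrist"); a=cv2.imread("pics/l_scene.png")[150:350,130:330]
cv2.imwrite("pics/c9.png",np.hstack([cv2.resize(i[:,:,::-1],(480,300)),cv2.resize(a,(300,300))]))
E
```

```text
30.925 [0.46839361 0.02692155 0.26259602] [-0.1373058  -0.02498473  0.02528985]
scene 0.03 126 [173.5 179.2 183.5]
scene 0.1 118 [178.3 180.3 182.3]
scene 0.15 61 [178.9 180.4 181.6]
top 0.03 113 [172.6 178.6 183.3]
top 0.1 129 [177.9 180.6 182.9]
top 0.15 78 [178.7 180.5 183.7]
```

View pics/c9.png

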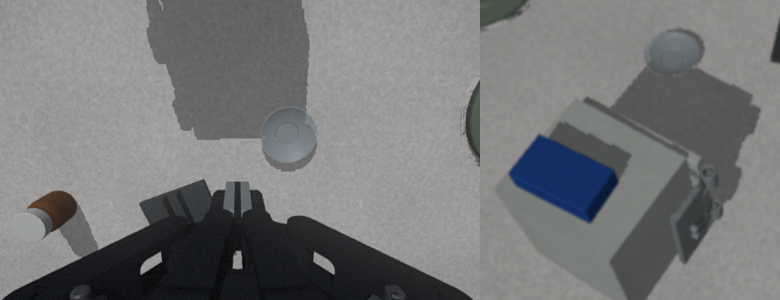

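The scene crop shows the door flush along the cabinet front, and the dish, jar and box in place. One last check of the angle before handing in.

```bash
python3 - <<'E'
from h import *
for c in ["top","scene"]:
    im,d=snapshot(c); W=cloud(c,d).reshape(-1,3)
    m=(abs(W[:,2]-.177)<.004)&(abs(W[:,1]+.158)<.012)&(W[:,0]>.43)&(W[:,0]<.592)
    l=cv2.fitLine(W[m,:2].astype(np.float32),cv2.DIST_HUBER,0,.01,.01).ravel()
    k=(abs(W[:,2]-.185)<.003)&(abs(W[:,0]-.5)<.09)&(abs(W[:,1]+.238)<.08)
    print(c,m.sum(),"door",np.degrees(np.arctan(l[1]/l[0])),l[2:],"cab",cv2.minAreaRect((W[k,:2]*1000).astype(np.float32)))
E
```

```text
top 369 door 1.0786799 [ 0.52019775 -0.15981422] cab ((502.19696044921875, -238.13055419921875), (160.45884704589844, 141.67494201660156), 0.8133572936058044)
scene 329 door 0.23831777 [ 0.51403    -0.15941869] cab ((503.1360168457031, -238.23831176757812), (161.9619598388672, 140.7960662841797), 0.8302606344223022)
```

The door is parallel to the cabinet within the measurement noise, at the expected distance.

```bash
python3 -c "
from plant import *
print(sign_off())"
```

```text
the job is handed in; nothing more can be done
None
```

The door is hung on both pins, knob side outwards, swung gently shut and let go, and the job was handed in at about 31 s. The dish, jar and box were not touched.

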